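Work the stuck drive hub off the chopper

ROBOT

A 7-joint arm with a two-finger parallel gripper is mounted at the origin on the work surface. World frame = base frame: x ahead of the robot, y to its left, z up, the work surface at z = 0. Lengths are in m, angles in rad, forces in N, time in s.
With the tool pointing down it reaches from about 0.4 to 0.85 m from the base axis. Payload 4.5 kg.
Tool frame: the origin (TCP) lies midway between the tips of the shut fingers; the grasp point (between the pads) lies 19 mm behind it (r.grip_point_offset is the distance from the TCP to the grasp point, in m); z points along the fingers, y is the line along which they close (so a half turn about z gives the same grasp; the last joint's range is limited). The gripper opens to 88 mm and grips with 3 to 60 N. Pads are 18 mm wide; open, the fingers measure 123 mm over their backs; the gripper's body (75 mm by 187 mm) begins 45 mm behind the grasp point.
Start: joints at [1.188, 0.689, -0.195, 1.565, 0.157, 0.902, -0.215], TCP at [0.253, -0.572, 0.217] pointing down, gripper open.
Joint ranges: [-3.01, 3.01], [-0.46, 2.08], [-1.47, 1.51], [0.13, 2.56], [-1, 4.14], [0.04, 2.09], [-2.66, 2.66]. Speed limits (rad/s): [2.57, 2.57, 3.14, 3.14, 3.14, 3.14, 3.14].

INTERFACE

Orientations are given as a unit quaternion [x, y, z, w].
In Python, from plant import r, optics gives the robot as it stands.
- The arm moves only by the shell command python3 -m pendant 'ROWS' [OPENING] [FORCE]. ROWS is JSON, a list of rows, each a list of 6 numbers: the shift along the tool's x, y, z as a fraction of full scale, then the turn, a rotation vector about the tool's x, y, z as a fraction of full scale. A call has 1 to 5 rows; each row shifts and turns the commanded pose from where the row before left it, along the tool's axes as they then stand; what a row does not reach is not made up. Full scale, the value 1, is 0.025 m for a shift and pi rad for a turn. A row lasts 1/12 s, in which the tool goes at most 41.7 mm and 7.16 degrees, less where a joint would pass 70% of its speed; a pose out of reach is approached as far as the arm can. A call with a number of a shift or a turn outside -1 to 1 is refused whole. A call with a gripper value outside its range is refused whole. OPENING is the opening, from -1 (shut) to 1 (fully open), set as the call begins (- or left out, the last holds). The fingers move at their own pace and stop on an object; FORCE is the grip in N (left out, the last holds). Time passes only in rows, so rows that do not move let the fingers close. It gives the time, the measured TCP pose, the force, the opening and the grip force at its end, in the units of the state.
- r.get_state(): the state, without advancing time (a new reading comes with each control period).
- optics.snapshot(name): name is "side" or "top"; returns (picture, depth): 420x560x3 uint8, blue, green, red; 420x560 float32, m along the optical axis (not along the pixel's ray), 0 where there is no reading.
- optics.calibration(name): a dict with "vfov" (degrees; the focal length in pixels is half the picture's height over the tangent of half this angle, whatever the lens; pixels are square), "cx", "cy" (the principal point, pixels), "cam_to_world" (4x4, takes a point from camera to world coordinates). Camera axes: x right, y up, looking along -z (the intrinsics and any distortion apply to the point x, -y, -z); pixel columns grow to the right and rows downward; lengths in m; the calibration is good to about 2 mm. A picture is of the moment at which its call begins. calibration takes no time and is no camera call.
- r.finish_job(): hands the job in; it is judged then, once.
The state is a dict: "clock": time; "q": joint angles; "qd": joint speeds; "joint_torque": joint torques, N m; "tool_pos": TCP position; "eef_rot": TCP orientation; "contact_force": force on the tool from outside, world axes, zero at the start; "moment": the same for the moment, N m; "opening": opening from 0.0 (shut) to 1.0 (fully open); "finger_force": force on a finger pad.
Only numpy, scipy, OpenCV 4.12 (cv2) and the standard library are available. Lean on these libraries where they do the work, as an engineer would, in place of code of your own. Each camera call takes 0.05 s, during which the arm holds its last target. There are 200 camera calls.

TASK

The orange drive hub is stuck on the chopper's shaft and needs washing. Grip its bar and work it loose while it is still on the shaft: pulling up gently all the while so that it climbs a few millimetres with each twist, turn it about 30 degrees anticlockwise (seen from above), then back clockwise until it is about 30 degrees past where it began; then pull it off. Stand it upright on the floor of the white tray without dropping it, let go, and leave the blue hub, the jar and the tin alone.

Things in the scene. Friction and masses are not known exactly. Their poses are not given: they have to be found in the camera images.
- chopper: Food chopper's motor base, fixed on the counter: white, round, 160 mm across at the foot, 124 mm at its flat top, 80 mm high. Origin: centre of its underside, z up. From the middle of the top a steel shaft 16 mm across rises 32 mm; four sprung brass strips on it (6 to 28 mm above the top) hold the hub by friction.
- hub: Orange hub, 60 to 130 g, pushed down over the shaft. Skirt 44 mm across, 38 mm high, 18 mm bore; on it a grip bar 56 mm (hub x) by 22 mm (hub y), 38 to 66 mm above the underside. Origin: centre of underside, z up; it starts on the chopper's top, axes parallel to the chopper's. Pulling straight takes 8 to 16 N, less while turning; no thread or catch; it is off once raised 32 mm.
- hub_end (a point): Middle of one end face of the hub's bar: 28 mm along the hub's x from its axis, 52 mm above its underside. A white dash on top marks this end. In the chopper's frame it starts at y = 0; y grows as the hub turns anticlockwise.
- tray: White plastic washing-up tray, fixed on the counter: 200 mm (its x) by 160 mm (its y) outside, walls 6 mm thick and 36 mm high, floor 6 mm thick. Origin: centre of its underside. An equal BLACK tray on the chopper's other side is the wrong one; either may be left or right.
- spare: Loose blue hub of the same shape standing on the counter, a bystander. Origin: centre of its underside.
- jar: Loose glass storage jar, 72 mm across, 120 mm high, a bystander. Origin: centre of its underside.
- tin: Loose tin with a green label, 68 mm across, 100 mm high, a bystander. Origin: centre of its underside.
Mind the look-alikes: they are no part of the job. There is more than one size of the chopper; the one meant has the size given above. Several things have the shape of the hub; the one meant has the colours described above.

How it is judged:
On the way, in this order (a step that is already met when the one before it is completed fails the run):
1. hub turned anticlockwise by 15 degrees or more while still on the shaft (raised less than 24 mm) (y of hub_end in the frame of chopper above 0.0072 m and z of hub in the frame of chopper below 0.104 m and horizontal distance between hub and chopper below 0.008 m), for 0.05 s.
2. hub turned clockwise to 15 degrees or more past its start, raised 2 to 24 mm and still on the shaft (y of hub_end in the frame of chopper below -0.0072 m and z of hub in the frame of chopper between 0.082 and 0.104 m and horizontal distance between hub and chopper below 0.008 m), for 0.05 s.
At the end, for the whole second after the job is handed in: The orange hub stands upright (within 10 degrees) and at rest anywhere on the floor of the white tray, released; the blue hub, jar and tin are within 20 mm of where they began (x of hub in the frame of tray between -0.08 and 0.08 m and y of hub in the frame of tray between -0.06 and 0.06 m and z of hub in the frame of tray between 0 and 0.012 m and angle between hub's own z axis and vertical below 0.17 rad and linear speed of hub below 0.02 m/s); the robot touches nothing.
It fails at once if the hub is dropped (falls free faster than 0.7 m/s, a fall of some 25 mm) (contact force between the fingers and hub below 0.3 N and linear speed of hub above 0.7 m/s).
It fails at once if the blue hub, the jar or the tin is moved more than 20 mm (distance of any of spare, jar, tin from where it was at the start of the episode above 0.02 m).
It also fails if it takes over 45 s, if anything falls off the work surface, if the arm or the gripper's body presses on something with over 40 N, if the wrist force passes 120 N, or if a joint passes its speed limit or range.

## Working session

There is one attempt and no reset: what is moved stays moved. The work goes in short steps, Python scripts to look and compute and a shell command to move; the robot and the scene stay as the last step left them, time stands still between calls to the robot, and variables do not carry over. Pictures are saved under pics/ and viewed, at most 10 in all, crops included, and the job is handed in when it is done.

```bash
mkdir -p pics; ls
python3 - <<'E'
from plant import r, optics
import cv2, numpy as np
for n in("side","top"):
    p,d=optics.snapshot(n); cv2.imwrite(f"pics/{n}0.png",p); np.save(f"pics/{n}0.npy",d)
    c=optics.calibration(n); print(n,{k:(np.round(v,4).tolist() if not isinstance(v,str) else v) for k,v in c.items()}, (d>0).mean())
s=r.get_state(); print({k:np.round(v,3).tolist() for k,v in s.items()})
E
```

```text
pics
side {'vfov': 45.1632, 'cx': 277.4949, 'cy': 209.553, 'cam_to_world': [[-0.986, 0.0649, -0.1538, 0.2923], [-0.1652, -0.5137, 0.8419, 1.1165], [-0.0244, 0.8555, 0.5172, 0.7686], [0.0, 0.0, 0.0, 1.0]]} 0.9958928571428571
top {'vfov': 42.47, 'cx': 280.3158, 'cy': 204.8646, 'cam_to_world': [[0.0215, 0.9834, -0.1803, 0.2469], [-0.9997, 0.0199, -0.0108, 0.0037], [-0.007, 0.1805, 0.9836, 1.3523], [0.0, 0.0, 0.0, 1.0]]} 0.9961139455782313
{'clock': 0.1, 'q': [1.188, 0.69, -0.195, 1.566, 0.157, 0.903, -0.215], 'qd': [-0.001, -0.003, 0.0, -0.003, -0.0, 0.001, 0.0], 'joint_torque': [-0.004, -52.851, -1.272, -15.384, -0.053, 0.002, 0.0], 'tool_pos': [0.253, -0.571, 0.216], 'eef_rot': [0.978, 0.207, -0.0, -0.001], 'contact_force': [-0.403, 0.222, 0.215], 'moment': [-0.03, 0.01, 0.013], 'finger_force': 0.0, 'opening': 1.0}
```

View pics/side0.png

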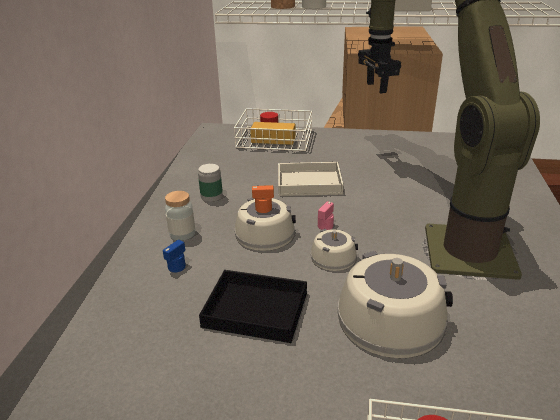

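View pics/top0.png

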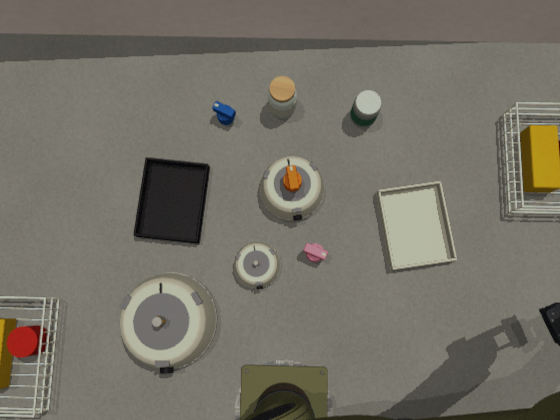

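The side view shows the orange hub on the mid-sized chopper at (264,200), with the white tray at (310,178). In the top view the hub is at (291,178), the white tray at (417,226), the blue hub at (225,113), the jar at (282,97) and the tin at (366,107). Next I'll measure these from both views.

```bash
cat > h.py <<'E'
from plant import r, optics
import cv2, numpy as np
def cloud(n,d):
    c=optics.calibration(n); h,w=d.shape; f=h/2/np.tan(np.radians(c["vfov"])/2)
    v,u=np.mgrid[:h,:w]; P=np.stack([(u-c["cx"])/f*d,-(v-c["cy"])/f*d,-d,np.ones_like(d)],-1)
    return (P@np.array(c["cam_to_world"]).T)[...,:3]
def orange(p):
    H=cv2.cvtColor(p,cv2.COLOR_BGR2HSV); return (H[...,0]>3)&(H[...,0]<14)&(H[...,1]>190)&(H[...,2]>120)
E
python3 - <<'E'
from h import *
for n,win in(("side",(240,290,180,220)),("top",(270,315,155,200))):
    p=cv2.imread(f"pics/{n}0.png"); d=np.load(f"pics/{n}0.npy"); X=cloud(n,d)
    m=orange(p); w=np.zeros_like(m); w[win[2]:win[3],win[0]:win[1]]=1; m&=w>0
    Q=X[m]; print(n,len(Q),"z",np.percentile(Q[:,2],[1,50,90,99]).round(4))
    zt=np.percentile(Q[:,2],95); T=Q[Q[:,2]>zt-.006]
    b=cv2.minAreaRect((T[:,:2]*1000).astype(np.float32)); print("bar top",len(T),zt.round(4),T.mean(0).round(4),b)
    # chopper top ring
    R=X.reshape(-1,3); c=T.mean(0); s=(np.hypot(*(R[:,:2]-c[:2]).T)<.075)&(R[:,2]>.07)&(R[:,2]<.09)
    print("top disc",cv2.minEnclosingCircle((R[s][:,:2]*1000).astype(np.float32)),np.median(R[s][:,2]))
    H=cv2.cvtColor(p,cv2.COLOR_BGR2GRAY)
    rim=(R[:,2]>.03)&(R[:,2]<.042)
    for nm,(a,bb,cc,dd) in dict(side=(270,350,155,200),top=(370,465,175,278)).items():
        if nm!=n: continue
        S=X[cc:dd,a:bb].reshape(-1,3); S=S[(S[:,2]>.03)&(S[:,2]<.045)]
        print("tray",cv2.minAreaRect((S[:,:2]*1000).astype(np.float32)),np.median(S[:,2]))
        F=X[cc:dd,a:bb].reshape(-1,3); F=F[(F[:,2]>.003)&(F[:,2]<.012)]; print("floor z",np.median(F[:,2]))
    g=cv2.resize(p[win[2]-25:win[3]+25,win[0]-25:win[1]+25],None,fx=6,fy=6,interpolation=cv2.INTER_CUBIC)
    cv2.imwrite(f"pics/{n}c.png",g)
p=cv2.imread("pics/top0.png");X=cloud("top",np.load("pics/top0.npy"))
for nm,(u,v) in dict(blue=(220,108),jar=(282,88),tin=(368,101),pink=(316,250)).items(): print(nm,X[v,u].round(3))
a=cv2.imread("pics/sidec.png");b=cv2.imread("pics/topc.png")
a=cv2.resize(a,(400,int(a.shape[0]*400/a.shape[1])));b=cv2.resize(b,(400,int(b.shape[0]*400/b.shape[1])));k=min(len(a),len(b))
cv2.imwrite("pics/crops.png",np.hstack([a[:k],b[:k]]))
E
```

```text
side 130 z [0.0798 0.1163 0.1363 0.1425]
bar top 28 0.1375 [0.5262 0.0423 0.1586] ((401.7115478515625, 554.1930541992188), (51.57783508300781, 1144.59521484375), 13.591858863830566)
top disc ((533.3423461914062, 10.725013732910156), 65.87873840332031) 0.07745210467524954
tray ((448.1338195800781, -315.6780700683594), (198.61062622070312, 168.5839080810547), 9.405329704284668) 0.03282484219562343
floor z 0.005179650566548566
top 53 z [0.1138 0.1205 0.1422 0.1446]
bar top 11 0.1437 [ 0.5219 -0.0116  0.142 ] ((527.8311767578125, -10.616106033325195), (41.6124153137207, 21.89285659790039), 8.438844680786133)
top disc ((532.6025390625, -9.667564392089844), 70.63795471191406) 0.08058586499265985
tray ((447.67633056640625, -318.0910949707031), (200.0005340576172, 162.33587646484375), 9.459269523620605) 0.03557358402988209
floor z 0.006289237818205784
blue [0.725 0.174 0.07 ]
jar [0.758 0.019 0.124]
tin [ 0.739 -0.191  0.1  ]
pink [ 0.375 -0.069  0.069]
```

View pics/crops.png

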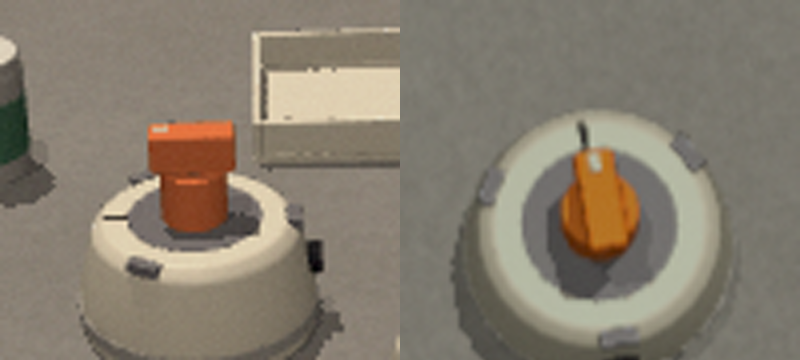

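The crops show the hub's bar with its white dash at the far end, about (595,160) in the right crop. The bar runs to about (607,248), so it points along world +x with a yaw of roughly 8°. I'll refine this with a silhouette fit over both views.

```bash
cat >> h.py <<'E'
from scipy.optimize import minimize
def project(n,W):
    c=optics.calibration(n); f=210/np.tan(np.radians(c["vfov"])/2); M=np.linalg.inv(np.array(c["cam_to_world"]))
    P=W@M[:3,:3].T+M[:3,3]; return np.c_[c["cx"]-f*P[:,0]/P[:,2], c["cy"]+f*P[:,1]/P[:,2]]
def hubmask(n,x,y,z,yaw,shape=(420,560)):
    a=np.linspace(0,2*np.pi,40); S=np.vstack([np.c_[.022*np.cos(a),.022*np.sin(a),0*a+h] for h in(0,.038)])
    B=np.array([[i*.028,j*.011,k] for i in(-1,1) for j in(-1,1) for k in(.038,.066)])
    R=np.array([[np.cos(yaw),-np.sin(yaw),0],[np.sin(yaw),np.cos(yaw),0],[0,0,1]])
    m=np.zeros((shape[0]*4,shape[1]*4),np.uint8)
    for Q in(S,B): cv2.fillConvexPoly(m,cv2.convexHull(np.round(project(n,Q@R.T+[x,y,z])*4+1.5).astype(np.int32)),255)
    return cv2.resize(m,shape[::-1],interpolation=cv2.INTER_AREA)/255.
def fit(ims,x0,yaw0,free=True):
    O={n:cv2.GaussianBlur(orange(p).astype(np.float32),(3,3),.6) for n,p in ims.items()}
    def cost(t,ns): return sum(np.abs(hubmask(n,t[0]/1e3,t[1]/1e3,t[2]/1e3,t[3]/30)-O[n]*keep(n,t0)).sum() for n in ns)
    t0=np.array([x0[0]*1e3,x0[1]*1e3,x0[2]*1e3,yaw0*30])
    keeps={}
    def keep(n,t):
        if n not in keeps: keeps[n]=cv2.dilate((hubmask(n,*(t[:3]/1e3),t[3]/30)>0).astype(np.uint8),np.ones((15,15)))
        return keeps[n]
    out={}
    for ns in [tuple(O)]:
        b=minimize(cost,t0,args=(ns,),method="Nelder-Mead",options=dict(initial_simplex=np.vstack([t0]+[t0+e for e in np.diag([6,6,6,5.])])))
        print(ns,"xyz mm",b.x[:3].round(1),"yaw deg",np.degrees(b.x[3]/30).round(1),"cost",round(b.fun,1),"of",round(sum(O[n].sum() for n in ns)))
    return b.x
E
python3 - <<'E'
from h import *
I={n:cv2.imread(f"pics/{n}0.png") for n in("side","top")}
for i in (I,{"top":I["top"]},{"side":I["side"]}): fit(i,(.530,-.010,.08),.14)
E
```

```text
('side', 'top') xyz mm [540.3  -9.1  63.3] yaw deg 9.1 cost 730.8 of 205
('top',) xyz mm [ 1397.5     6.4 -3654.6] yaw deg 15.0 cost 36.7 of 75
('side',) xyz mm [538.2  -8.5  67.4] yaw deg 13.6 cost 395.2 of 130
```

```bash
sed -i 's/^    H=cv2.*$/    H=cv2.cvtColor(p,cv2.COLOR_BGR2HSV); return (H[...,0]<25)\&(H[...,1]>140)\&(H[...,2]>60)/; s/def orange(p):.*/def orange(p):/' h.py
python3 - <<'E'
from h import *
I={n:cv2.imread(f"pics/{n}0.png") for n in("side","top")}
print(cv2.cvtColor(I["top"],cv2.COLOR_BGR2HSV)[180,284:302].tolist())
print(cv2.cvtColor(I["side"],cv2.COLOR_BGR2HSV)[205,252:276:2].tolist())
for i in (I,{"top":I["top"]},{"side":I["side"]}): fit(i,(.530,-.010,.08),.14)
E
grep -n -A1 "def orange" h.py
```

```text
[[16, 206, 176], [13, 213, 145], [13, 214, 144], [13, 218, 136], [14, 242, 119], [14, 219, 177], [16, 206, 181], [16, 204, 181], [16, 204, 181], [16, 207, 180], [16, 203, 182], [16, 208, 180], [16, 207, 181], [15, 219, 175], [13, 219, 156], [14, 210, 181], [16, 203, 180], [13, 180, 167]]
[[11, 24, 118], [13, 26, 117], [9, 188, 122], [9, 194, 129], [9, 192, 133], [9, 191, 136], [9, 187, 135], [9, 195, 131], [10, 195, 123], [9, 195, 110], [8, 28, 100], [11, 27, 104]]
('side', 'top') xyz mm [535.8  -9.1  75.8] yaw deg 8.3 cost 101.4 of 6530
('top',) xyz mm [534.6  -8.5  81.3] yaw deg 8.7 cost 52.7 of 4505
('side',) xyz mm [535.8  -8.3  76.8] yaw deg 10.0 cost 51.1 of 2025
7:def orange(p):
8-    H=cv2.cvtColor(p,cv2.COLOR_BGR2HSV); return (H[...,0]<25)&(H[...,1]>140)&(H[...,2]>60)
```

```bash
python3 -m pendant '[[0,0,0,0,0,-0.038],[0,0,0,0,0,-0.038],[0,0,0,0,0,-0.038],[0,0,0,0,0,-0.038],[0,0,0,0,0,-0.038]]' 1 >/dev/null
python3 -m pendant '[[0,0,0,0,0,-0.038],[0,0,0,0,0,-0.038],[0,0,0,0,0,-0.038],[0,0,0,0,0,-0.038],[0,0,0,0,0,-0.038]]' >/dev/null
python3 -m pendant '[[0,0,0,0,0,-0.037],[0.5,0.35,0,0,0,0],[0.9,0.64,0,0,0,0],[0.9,0.64,0,0,0,0],[0.9,0.64,0,0,0,0]]'
cat > st.py <<'E'
from h import *
from scipy.spatial.transform import Rotation as Ro
import sys
s=r.get_state(); M=Ro.from_quat(s["eef_rot"]).as_matrix(); y=M[:,1]
print("t",round(s["clock"],2),"tcp",np.round(s["tool_pos"],4),"jaw yaw",np.degrees(np.arctan2(y[1],y[0])).round(2),"tilt",np.degrees(np.arccos(-M[2,2])).round(2),"F",np.round(s["contact_force"],1),"Mz",np.round(s["moment"],2),"open",round(s["opening"],3),"ff",round(s["finger_force"],1),"q",np.round(s["q"],2))
if len(sys.argv)>3:
    t=np.array([float(v) for v in sys.argv[1:4]]); print("tool-axis shift units",((t-s["tool_pos"])@M/.025).round(2))
E
python3 st.py .5355 -.0088 .217
```

```text
clock: 1.35
tool_pos: [0.2966, -0.4826, 0.2164]
eef_rot: [0.65, 0.76, 0.0, -0.0]
contact_force: [1.0, -0.1, 0.2]
opening: 0.998
finger_force: 0.0
t 1.35 tcp [ 0.2966 -0.4826  0.2164] jaw yaw 8.88 tilt 0.05 F [ 1.  -0.1  0.2] Mz [-0.02 -0.17 -0.02] open 0.998 ff 0.0 q [ 1.27  0.66 -0.57  1.73  0.44  0.88  0.67]
tool-axis shift units [ 1.725e+01  1.237e+01 -1.000e-02]
```

```bash
for i in 1; do python3 -m pendant '[[0.95,0.68,0,0,0,0],[0.95,0.68,0,0,0,0],[0.95,0.68,0,0,0,0],[0.95,0.68,0,0,0,0],[0.95,0.68,0,0,0,0]]' >/dev/null
python3 -m pendant '[[0.95,0.68,0,0,0,0],[0.95,0.68,0,0,0,0],[0.95,0.68,0,0,0,0],[0.95,0.68,0,0,0,0],[0.95,0.68,0,0,0,0]]' >/dev/null
python3 -m pendant '[[0.95,0.68,0,0,0,0],[0.95,0.68,0,0,0,0],[0.95,0.68,0,0,0,0],[0.95,0.68,0,0,0,0],[0.95,0.68,0,0,0,0]]' >/dev/null
python3 -m pendant '[[0.95,0.68,0,0,0,0],[0.95,0.68,0,0,0,0],[0.95,0.68,0.4,0,0,0],[0.15,0.13,0.4,0,0,0],[0,0,0,0,0,0]]' >/dev/null; done
python3 st.py .5355 -.0088 .132
python3 - <<'E'
from h import *
I={n:optics.snapshot(n)[0] for n in("side","top")}
for n in I: cv2.imwrite(f"pics/{n}1.png",I[n])
a=cv2.resize(I["side"][100:260,180:360],None,fx=2.2,fy=2.2); b=cv2.resize(I["top"][110:270,200:380],None,fx=2.2,fy=2.2)
cv2.imwrite("pics/pre.png",np.hstack([a,b]))
E
```

```text
t 3.02 tcp [ 0.5346 -0.0072  0.1952] jaw yaw 9.19 tilt 0.17 F [-1.1 -0.9 -0.3] Mz [-0.11 -0.04  0.02] open 1.003 ff 0.0 q [ 0.23  0.64 -0.5   1.85  0.42  0.76 -0.33]
tool-axis shift units [-0.07  0.03  2.53]
```

View pics/pre.png

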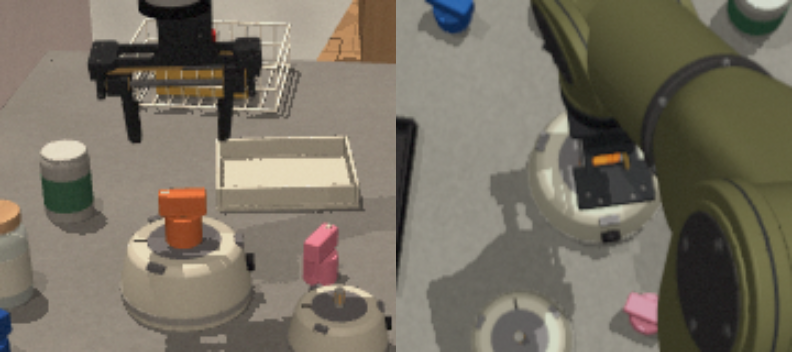

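The side view shows the fingers at (135,135) and (225,135), straddling the bar at (183,200) and centred on it. I'll lower and grip.

```bash
python3 -m pendant '[[-0.07,0.03,0.6,0,0,0],[0,0,0.8,0,0,0],[0,0,0.8,0,0,0],[0,0,0.8,0,0,0],[0,0,0.2,0,0,0]]' >/dev/null
python3 -m pendant '[[0,0,0,0,0,0]]' >/dev/null; python3 st.py .5355 -.0088 .115
python3 -m pendant '[[0,0,0,0,0,0],[0,0,0,0,0,0],[0,0,0,0,0,0],[0,0,0,0,0,0],[0,0,0,0,0,0]]' -1 45 > /dev/null; python3 st.py
python3 -m pendant '[[0,0,0,0,0,0],[0,0,0,0,0,0],[0,0,0,0,0,0]]' > /dev/null; python3 st.py
```

```text
t 3.62 tcp [ 0.5348 -0.0132  0.1161] jaw yaw 8.82 tilt 0.19 F [ 0.2 -0.8 -0.8] Mz [-0.01 -0.08  0.01] open 0.999 ff 0.0 q [ 0.18  0.75 -0.41  1.92  0.52  0.58 -0.42]
tool-axis shift units [0.17 0.05 0.04]
t 4.03 tcp [ 0.5365 -0.0113  0.1176] jaw yaw 8.93 tilt 0.06 F [-2.2 -0.2  2.2] Mz [-0.11  0.76 -0.01] open 0.648 ff 2.0 q [ 0.18  0.75 -0.41  1.92  0.52  0.58 -0.42]
t 4.28 tcp [ 0.5361 -0.0113  0.1176] jaw yaw 8.94 tilt 0.04 F [-0.5 -0.6  6.1] Mz [-0.15  0.29 -0.01] open 0.628 ff 44.9 q [ 0.18  0.75 -0.41  1.92  0.52  0.58 -0.42]
```

```bash
python3 -m pendant '[[0,0,-0.02,0,0,-0.017],[0,0,-0.02,0,0,-0.017],[0,0,-0.02,0,0,-0.017],[0,0,-0.02,0,0,-0.017],[0,0,-0.02,0,0,-0.017]]' > /dev/null; python3 st.py
```

```text
t 4.7 tcp [ 0.5361 -0.0111  0.1185] jaw yaw 24.38 tilt 0.05 F [  1.7   1.  -10.7] Mz [ 0.15 -0.68 -0.12] open 0.628 ff 44.9 q [ 0.23  0.76 -0.49  1.91  0.59  0.62 -0.22]
```

```bash
python3 -m pendant '[[0,0,-0.02,0,0,-0.017],[0,0,-0.02,0,0,-0.017],[0,0,-0.02,0,0,-0.017],[0,0,-0.02,0,0,-0.017],[0,0,-0.02,0,0,-0.017]]' > /dev/null; python3 st.py;python3 -m pendant '[[0,0,-0.02,0,0,0]]' > /dev/null; python3 st.py
python3 - <<'E'
from h import *
p=optics.snapshot("side")[0]; cv2.imwrite("pics/s2.png",p)
cv2.imwrite("pics/s2c.png",cv2.resize(p[130:260,200:340],None,fx=4,fy=4,interpolation=cv2.INTER_CUBIC))
E
```

```text
t 5.12 tcp [ 0.5363 -0.011   0.1208] jaw yaw 39.68 tilt 0.06 F [  2.7   0.9 -11.2] Mz [ 0.27 -0.85 -0.06] open 0.626 ff 44.9 q [ 0.27  0.77 -0.57  1.91  0.66  0.66 -0.01]
t 5.2 tcp [ 0.5363 -0.0109  0.1213] jaw yaw 39.62 tilt 0.09 F [  3.1   0.7 -12.4] Mz [ 0.29 -0.92  0.03] open 0.627 ff 44.9 q [ 0.27  0.77 -0.57  1.91  0.66  0.66 -0.01]
```

View pics/s2c.png

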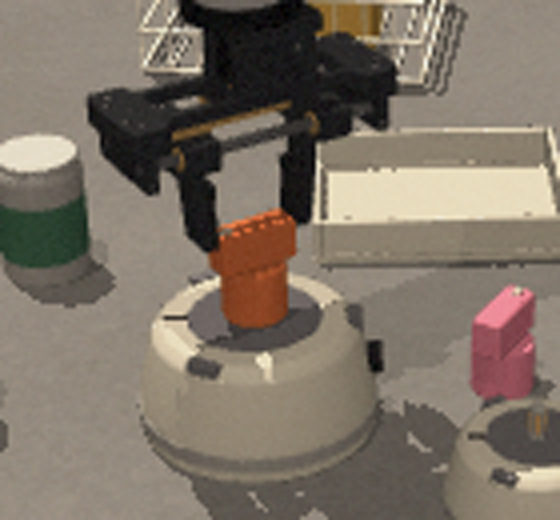

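The bar at (250,240) has turned with the gripper. Next I'll turn it back clockwise while still pulling up.

```bash
python3 -m pendant '[[0,0,-0.02,0,0,0.017],[0,0,-0.02,0,0,0.017],[0,0,-0.02,0,0,0.017],[0,0,-0.02,0,0,0.017],[0,0,-0.02,0,0,0.017]]' > /dev/null; python3 st.py; python3 -m pendant '[[0,0,-0.02,0,0,0.017],[0,0,-0.02,0,0,0.017],[0,0,-0.02,0,0,0.017],[0,0,-0.02,0,0,0.017],[0,0,-0.02,0,0,0.017]]' > /dev/null; python3 st.py
```

```text
t 5.67 tcp [ 0.536  -0.011   0.1243] jaw yaw 24.01 tilt 0.04 F [  2.1   1.2 -11.8] Mz [ 0.2  -0.74 -0.04] open 0.623 ff 44.9 q [ 0.23  0.75 -0.5   1.91  0.58  0.63 -0.22]
t 6.08 tcp [ 0.5356 -0.0112  0.1267] jaw yaw 8.72 tilt 0.07 F [  1.5   0.5 -10.5] Mz [ 0.11 -0.59  0.05] open 0.629 ff 44.9 q [ 0.19  0.73 -0.43  1.91  0.51  0.61 -0.41]
```

```bash
python3 -m pendant '[[0,0,-0.01,0,0,0.017],[0,0,-0.01,0,0,0.017],[0,0,-0.01,0,0,0.017],[0,0,-0.01,0,0,0.017],[0,0,-0.01,0,0,0.017]]' > /dev/null; python3 st.py; python3 -m pendant '[[0,0,-0.01,0,0,0.017],[0,0,-0.01,0,0,0.017],[0,0,-0.01,0,0,0.017],[0,0,-0.01,0,0,0.017],[0,0,-0.01,0,0,0.017]]' > /dev/null; python3 -m pendant '[[0,0,0,0,0,0]]' > /dev/null; python3 st.py
python3 - <<'E'
from h import *
p=optics.snapshot("side")[0]; cv2.imwrite("pics/s3.png",p)
cv2.imwrite("pics/s3c.png",cv2.resize(p[130:260,200:340],None,fx=4,fy=4,interpolation=cv2.INTER_CUBIC))
E
```

```text
t 6.5 tcp [ 0.5354 -0.0113  0.1281] jaw yaw -6.58 tilt 0.09 F [ 0.1  0.2 -9.6] Mz [-0.05 -0.38  0.11] open 0.626 ff 44.9 q [ 0.15  0.72 -0.35  1.91  0.43  0.58 -0.6 ]
t 7.0 tcp [ 0.535  -0.0112  0.1294] jaw yaw -21.8 tilt 0.13 F [-0.1  0.3 -8.8] Mz [-0.02 -0.12  0.02] open 0.632 ff 44.9 q [ 0.1   0.71 -0.28  1.91  0.34  0.56 -0.78]
```

View pics/s3c.png

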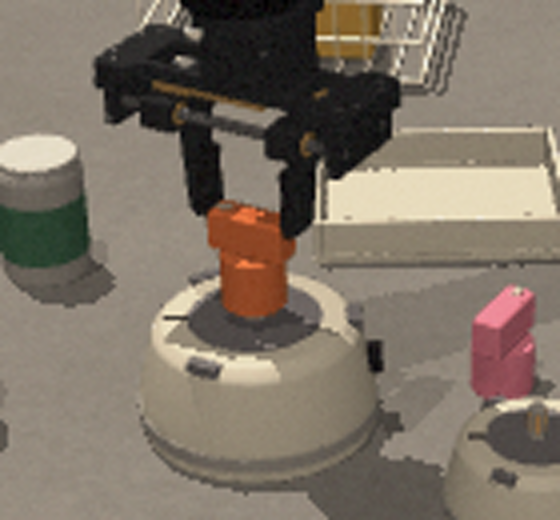

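The clockwise turn worked: bar at (250,230), skirt risen off the top, and the grip unchanged. Next I'll pull it off.

```bash
python3 -m pendant '[[0,0,-0.1,0,0,0],[0,0,-0.1,0,0,0],[0,0,-0.1,0,0,0],[0,0,-0.1,0,0,0],[0,0,-0.1,0,0,0]]' > /dev/null; python3 st.py;python3 -m pendant '[[0,0,-0.1,0,0,0],[0,0,-0.1,0,0,0],[0,0,-0.1,0,0,0],[0,0,-0.1,0,0,0],[0,0,-0.1,0,0,0]]' > /dev/null; python3 st.py;python3 -m pendant '[[0,0,-0.2,0,0,0],[0,0,-0.3,0,0,0],[0,0,-0.3,0,0,0],[0,0,-0.2,0,0,0],[0,0,0,0,0,0]]' > /dev/null; python3 st.py .448 -.317 .182
python3 - <<'E'
from h import *
p=optics.snapshot("side")[0]; cv2.imwrite("pics/s4.png",p)
cv2.imwrite("pics/s4c.png",cv2.resize(p[90:220,200:340],None,fx=4,fy=4,interpolation=cv2.INTER_CUBIC))
E
```

```text
t 7.47 tcp [ 0.5354 -0.0113  0.1424] jaw yaw -21.65 tilt 0.09 F [ -1.1   0.9 -11.5] Mz [ 0.11  0.21 -0.  ] open 0.627 ff 44.9 q [ 0.11  0.69 -0.29  1.9   0.33  0.6  -0.77]
t 7.88 tcp [ 0.5375 -0.011   0.1561] jaw yaw -21.66 tilt 0.19 F [ 0.4  0.1 -0.5] Mz [ 0.02 -0.03 -0.02] open 0.632 ff 44.9 q [ 0.12  0.67 -0.3   1.89  0.32  0.62 -0.76]
t 8.3 tcp [ 0.5372 -0.0111  0.1814] jaw yaw -21.67 tilt 0.16 F [ 0.8 -0.5 -0.1] Mz [-0.06 -0.   -0.05] open 0.622 ff 44.9 q [ 0.13  0.63 -0.32  1.87  0.3   0.68 -0.74]
tool-axis shift units [-12.69   1.2   -0.04]
```

View pics/s4c.png

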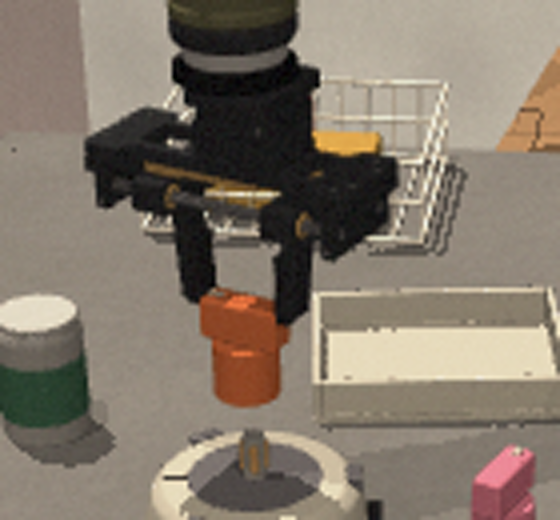

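The hub is off the shaft at (243,350), upright and held. Now I'll carry it over the tray.

```bash
python3 -m pendant '[[-0.5,0.05,0,0,0,0],[-0.9,0.08,0,0,0,0],[-0.9,0.08,0,0,0,0],[-0.9,0.08,0,0,0,0],[-0.9,0.08,0,0,0,0]]' > /dev/null
python3 -m pendant '[[-0.9,0.09,0,0,0,0],[-0.9,0.09,0,0,0,0],[-0.9,0.09,0,0,0,0],[-0.9,0.09,0,0,0,0],[-0.9,0.09,0,0,0,0]]' > /dev/null
python3 -m pendant '[[-0.9,0.09,0,0,0,0],[-0.9,0.09,0,0,0,0],[-0.9,0.09,0,0,0,0],[-0.9,0.09,0,0,0,0],[-0.5,0.09,0,0,0,0]]' > /dev/null
python3 -m pendant '[[0,0,0.6,0,0,0],[0,0,0.9,0,0,0],[0,0,0.9,0,0,0],[0,0,0.6,0,0,0],[0,0,0,0,0,0]]' > /dev/null
python3 st.py .448 -.317 .044
python3 - <<'E'
from h import *
p,d=optics.snapshot("side"); cv2.imwrite("pics/s5.png",p)
I={"side":p}; fit(I,(.448,-.317,.06),-.37)
cv2.imwrite("pics/s5c.png",cv2.resize(p[60:220,240:380],None,fx=3.5,fy=3.5,interpolation=cv2.INTER_CUBIC))
E
```

```text
t 10.02 tcp [ 0.446  -0.3169  0.102 ] jaw yaw -21.64 tilt 0.37 F [-0.4 -0.1 -0.6] Mz [ 0.02 -0.05  0.05] open 0.626 ff 44.9 q [ 0.72  0.77 -0.31  1.89  0.42  0.55 -0.25]
tool-axis shift units [0.02 0.09 2.32]
('side',) xyz mm [ 448.  -316.9   59.8] yaw deg -21.6 cost 59.0 of 1846
```

View pics/s5c.png

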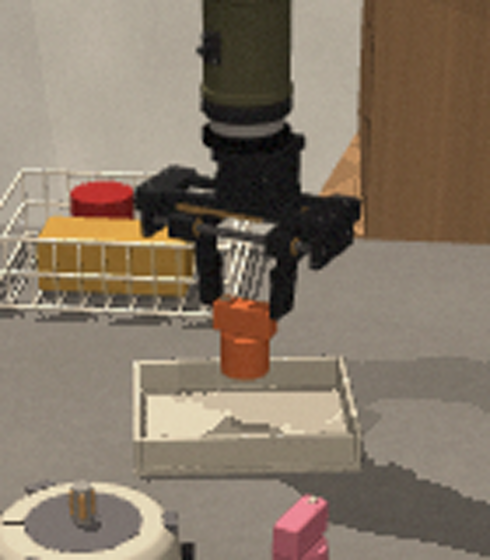

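The hub at (245,340) is upright over the tray. The fitted underside is about 60 mm up at (448,-317), which agrees with the arm's own figures. I'll lower gently until it touches.

```bash
python3 -m pendant '[[0,0,0.5,0,0,0],[0,0,0.6,0,0,0],[0,0,0.5,0,0,0],[0,0,0.3,0,0,0],[0,0,0.1,0,0,0]]' > /dev/null
python3 -m pendant '[[0,0,0.06,0,0,0],[0,0,0,0,0,0]]' > /dev/null; python3 st.py
python3 -m pendant '[[0,0,0.05,0,0,0],[0,0,0,0,0,0]]' > /dev/null; python3 st.py
python3 -m pendant '[[0,0,0.04,0,0,0],[0,0,0,0,0,0]]' > /dev/null; python3 st.py
```

```text
t 10.65 tcp [ 0.4489 -0.3182  0.054 ] jaw yaw -21.66 tilt 0.06 F [ 0.2 -0.2 -0.5] Mz [-0.06 -0.01  0.05] open 0.629 ff 44.9 q [ 0.68  0.85 -0.25  1.91  0.46  0.44 -0.29]
t 10.82 tcp [ 0.4488 -0.3182  0.0527] jaw yaw -21.66 tilt 0.06 F [ 0.7 -0.1 -0. ] Mz [-0.05 -0.09 -0.03] open 0.627 ff 44.9 q [ 0.68  0.85 -0.25  1.91  0.46  0.43 -0.29]
t 10.98 tcp [ 0.4486 -0.3181  0.0514] jaw yaw -21.66 tilt 0.03 F [-0.7 -0.1 -1.1] Mz [-0.05 -0.04 -0.  ] open 0.627 ff 44.9 q [ 0.68  0.85 -0.25  1.91  0.47  0.43 -0.29]
```

```bash
python3 -m pendant '[[0,0,0.06,0,0,0],[0,0,0.06,0,0,0],[0,0,0,0,0,0]]' > /dev/null; python3 st.py
python3 -m pendant '[[0,0,0.05,0,0,0],[0,0,0.03,0,0,0],[0,0,0,0,0,0]]' > /dev/null; python3 st.py
python3 -m pendant '[[0,0,0.04,0,0,0],[0,0,0,0,0,0]]' > /dev/null; python3 st.py
python3 -m pendant '[[0,0,0.04,0,0,0],[0,0,0,0,0,0]]' > /dev/null; python3 st.py
```

```text
t 11.23 tcp [ 0.4483 -0.3179  0.0479] jaw yaw -21.66 tilt 0.02 F [ 0.8 -0.4 -0.6] Mz [-0.02 -0.04  0.01] open 0.624 ff 44.9 q [ 0.68  0.86 -0.25  1.91  0.47  0.42 -0.29]
t 11.48 tcp [ 0.4484 -0.3179  0.046 ] jaw yaw -21.66 tilt 0.02 F [-0.8  0.2  0.5] Mz [-0.01 -0.06  0.03] open 0.624 ff 44.9 q [ 0.68  0.86 -0.25  1.92  0.47  0.42 -0.3 ]
t 11.65 tcp [ 0.4485 -0.318   0.045 ] jaw yaw -21.66 tilt 0.01 F [ 0.1  0.2 -0.6] Mz [-0.07 -0.06 -0.03] open 0.629 ff 44.9 q [ 0.68  0.86 -0.24  1.92  0.47  0.42 -0.3 ]
t 11.82 tcp [ 0.4485 -0.318   0.0441] jaw yaw -21.66 tilt 0.0 F [-0.1 -0.1 -0.2] Mz [-0.07 -0.01  0.04] open 0.624 ff 44.9 q [ 0.68  0.87 -0.24  1.92  0.47  0.42 -0.3 ]
```

```bash
python3 -m pendant '[[0,0,0.04,0,0,0],[0,0,0,0,0,0]]' > /dev/null; python3 st.py
python3 -m pendant '[[0,0,0.04,0,0,0],[0,0,0,0,0,0]]' > /dev/null; python3 st.py
python3 -m pendant '[[0,0,0.04,0,0,0],[0,0,0,0,0,0]]' > /dev/null; python3 st.py
```

```text
t 11.98 tcp [ 0.4485 -0.3181  0.0436] jaw yaw -21.66 tilt 0.03 F [-1.6  0.6  3.7] Mz [-0.01  0.06 -0.02] open 0.629 ff 44.9 q [ 0.68  0.87 -0.24  1.92  0.47  0.41 -0.3 ]
t 12.15 tcp [ 0.4485 -0.3181  0.0435] jaw yaw -21.66 tilt 0.06 F [-1.3  1.9 12. ] Mz [0.24 0.46 0.02] open 0.626 ff 44.9 q [ 0.68  0.87 -0.24  1.92  0.47  0.41 -0.3 ]
t 12.32 tcp [ 0.4485 -0.3181  0.0434] jaw yaw -21.66 tilt 0.09 F [-4.   2.2 20.9] Mz [0.54 0.86 0.05] open 0.629 ff 44.9 q [ 0.67  0.87 -0.24  1.92  0.47  0.41 -0.3 ]
```

The hub is seated on the floor. I'll ease off the force, open the gripper, and retreat.

```bash
python3 -m pendant '[[0,0,-0.07,0,0,0],[0,0,0,0,0,0]]' > /dev/null; python3 st.py
python3 -m pendant '[[0,0,0,0,0,0],[0,0,0,0,0,0],[0,0,0,0,0,0],[0,0,0,0,0,0],[0,0,0,0,0,0]]' 1 > /dev/null; python3 st.py
python3 -m pendant '[[0,0,-0.2,0,0,0],[0,0,-0.4,0,0,0],[0,0,-0.8,0,0,0],[0,0,-0.9,0,0,0],[0,0,-0.9,0,0,0]]' > /dev/null
python3 -m pendant '[[0,0,-0.9,0,0,0],[0,0,-0.9,0,0,0],[0,0,-0.5,0,0,0],[0,0,0,0,0,0],[0,0,0,0,0,0]]' > /dev/null; python3 st.py
python3 - <<'E'
from h import *
I={n:optics.snapshot(n)[0] for n in("side","top")}
fit({"side":I["side"]},(.448,-.317,.006),-.37)
a=cv2.resize(I["side"][100:270,160:360],None,fx=3,fy=3)
cv2.imwrite("pics/end.png",a); cv2.imwrite("pics/topend.png",I["top"])
E
```

```text
t 12.48 tcp [ 0.4488 -0.3182  0.0435] jaw yaw -21.66 tilt 0.07 F [-1.2  0.7 10.6] Mz [0.08 0.12 0.03] open 0.624 ff 44.9 q [ 0.68  0.87 -0.24  1.92  0.47  0.41 -0.3 ]
t 12.9 tcp [ 0.4484 -0.3179  0.0426] jaw yaw -21.65 tilt 0.02 F [-0.2  0.1 -0.9] Mz [-0.   -0.05 -0.05] open 0.982 ff 0.0 q [ 0.68  0.87 -0.24  1.92  0.47  0.41 -0.3 ]
t 13.73 tcp [ 0.4487 -0.3183  0.1814] jaw yaw -21.67 tilt 0.11 F [ 0.4 -0.1 -0.5] Mz [-0.03 -0.01 -0.02] open 1.002 ff 0.0 q [ 0.76  0.66 -0.38  1.83  0.35  0.72 -0.19]
('side',) xyz mm [ 450.5 -312.8    4.4] yaw deg -18.3 cost 44.2 of 1895
```

View pics/end.png

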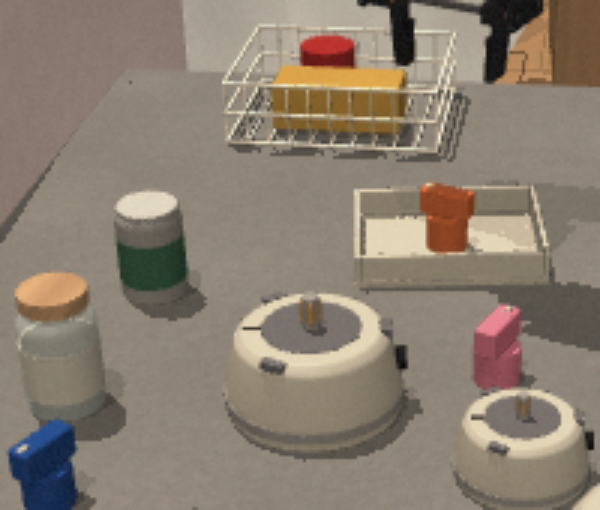

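The hub stands upright in the middle of the white tray at (447,215), released. The blue hub, jar and tin are where they were, and the gripper is clear.

```bash
python3 -c "
from plant import r
print(r.finish_job())"
```

```text
the job is handed in; nothing more can be done
None
```

The orange hub was twisted about 30° each way, pulled off the shaft and stood upright and released in the white tray; the blue hub, jar and tin look unmoved, and the job was handed in at about 14 s, with no verdict returned.

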